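# Lock the shaker's hold-down bar with its hairpin clip

### The job

Secure the tube rack on the shaker before it is run: press the raised hold-down bar fully down so that its forked end sits round the steel post, then slide the hairpin clip along its ledge, straight leg through the post's cross hole, until it is fully home and its sprung arm hugs the post. Leave the beaker, the timer, the amber bottle and the pen where they are.

Things in the scene. Friction and masses are not known exactly. Their poses are not given: they have to be found in the camera images.
- shaker: White bench shaker, fixed to the worktop; 116 mm deep, 226 mm long, 30 mm high, carrying a yellow tube rack. Origin: on the worktop under the axis of its round steel post (22 mm across, top at z 126 mm). Its x axis points along the post's cross hole, away from the ledge: the way the clip must slide. Its y axis points from the post to the bar's hinge; z up.
- ledge_end (a point): Middle of the free end of the dark steel clip ledge, on its top face (z 103 mm), at x -155, y 10 mm of the shaker. From here the ledge, 46 mm wide, runs along the shaker's +x to x -25 mm. Two fences 4 mm high, inner faces at y -4.5 and +24.5 mm of the shaker, guide the clip into the hole with 1.5 mm play each side; a pushing tool held 5 mm above the ledge clears them.
- cross_hole (a point): Middle of the cross hole in the post, z 106 mm. The hole runs along the shaker's x axis right through the post; it is 9 mm wide and 10 mm high (z 101.5 to 111.5 mm). Axes as the shaker's.
- bar_hinge (a point): Middle of the hold-down bar's hinge pin, 170 mm from the post axis along the shaker's +y, at z 98 mm. The hinge line is parallel to the shaker's x axis.
- hold_bar (a joint): Angle of the aluminium hold-down bar (50 mm wide, 8 mm thick, 186 mm from hinge to tip) in rad: 0 = fully down and level on its stop, the forked end round the post, top face at z 102 mm; positive = raised; at 1.57 it would stand straight up. The bar runs from the hinge towards the post. A stiff hinge holds it wherever it is left; about 2 N at the pad moves it.
- bar_pad (a point): Centre of the top face of the black rubber press pad (36 x 32 x 2 mm) on the bar's upper face, 115 mm from the hinge pin along the bar and 6 mm above the pin's axis. It moves with the bar.
- clip: Loose hairpin clip (R shape) of bare 6 mm steel wire, flat on the ledge. Origin: on its underside, on the straight leg's line, beside the coil centre. x runs along the straight leg to its tip (leg centre at y 0, z 3 mm, tip at x 87 mm); y towards the sprung arm. At the start it points at the hole, its tip 30 to 48 mm short of the post's axis.
- clip_coil (a point): Top centre of the double coil at the clip's rear: x 0, y 10, z 12 mm in the clip's frame. The coil is 26 mm across outside and 12 mm high (from the ledge up), so its rearmost point is 13 mm behind this point. The coil stands higher than the fences and can be pushed from behind.
- clip_seat (a point): Point on the centre line of the clip's straight leg, 45 mm ahead of the clip's origin, beside the arm's bow: it lies in the middle of the cross hole when the clip is fully home.
- clip_arm (a joint): Opening of the clip's sprung arm about its root, 20 mm ahead of the coil, in rad: 0 = relaxed; it opens to about 0.1 as its throat rides over the post (pushing takes a few N there, under 10) and springs back to nearly 0 when the bow hugs the post. Home is a clear stop: the arm's stiff root then meets the post, and 2 to 3 mm further the push rises past 8 N.
- small_beaker: Small clear beaker, 62 x 58 x 63 mm, standing behind the shaker. Origin: centre of its underside. To be left alone.
- timer: Small white timer, 62 x 62 x 20 mm. Origin: centre of its underside. To be left alone.
- amber_bottle: Small amber bottle with a white cap, 42 x 44 x 76 mm. Origin: centre of its underside. To be left alone.
- pen: White pen lying on the worktop, 9 x 134 x 10 mm. Origin: centre of its underside. To be left alone.
Mind the look-alikes: they are no part of the job. What is meant by the clip is not green, and is the larger of those in its own colour.

How it is judged:
On the way:
1. the hold-down bar is fully down (within 0.05 rad) (value of joint hold_bar below 0.05 rad), for 0.2 s.
At the end, for the whole second after the job is handed in: The hold-down bar is down (within 0.05 rad of its stop); the clip's seat point lies in the middle of the cross hole within 6 mm along it, 5 mm sideways and 4 mm in height; the clip points along the hole within 0.15 rad, its arm has sprung back (under 0.05 rad) and it is at rest (value of joint each of hold_bar, clip_arm below 0.05 rad and x of clip_seat in the frame of cross_hole between -0.006 and 0.006 m and y of clip_seat in the frame of cross_hole between -0.005 and 0.005 m and z of clip_seat in the frame of cross_hole between -0.004 and 0.004 m and angle between the x axis of clip and the x axis of shaker, either way round below 0.15 rad and linear speed of clip below 0.02 m/s); the robot touches nothing.
It fails at once if the small beaker is shifted by more than 30 mm (distance of small_beaker from where it was at the start of the episode above 0.03 m).
It fails at once if the timer is shifted by more than 30 mm (distance of timer from where it was at the start of the episode above 0.03 m).
It fails at once if the amber bottle is shifted by more than 30 mm (distance of amber_bottle from where it was at the start of the episode above 0.03 m).
It fails at once if the pen is shifted by more than 30 mm (distance of pen from where it was at the start of the episode above 0.03 m).
It also fails if it takes over 45 s, if anything falls off the work surface, if the arm or the gripper's body presses on something with over 40 N, if the wrist force passes 120 N, or if a joint passes its speed limit or range.

### The arm

A 6-joint arm with a two-finger parallel gripper is mounted at the origin on a cart in front of the work surface, level with it; the furniture and walls round the work are solid. World frame = base frame: x ahead of the robot, y to its left, z up, the work surface at z = 0. Lengths are in m, angles in rad, forces in N, time in s.
With the tool pointing down it reaches from about 0.35 to 0.85 m from the base axis. Payload 8.1 kg.
Tool frame: the origin (TCP) lies at the centre of the arm's flange, where the gripper is bolted on; the fingertips stand 186 mm ahead of it and the grasp point (between the pads) lies 167 mm ahead of it; z points along the fingers, y is the line along which they close (so a half turn about z gives the same grasp; the last joint's range is limited). The gripper opens to 93 mm and grips with 3 to 60 N. Pads are 15 mm wide; open, the fingers measure 128 mm over their backs; the gripper's body (75 mm by 188 mm) begins 65 mm behind the grasp point.
Start: joints at [1.219, 0.13, 1.488, -0, 1.523, -0.085], TCP at [0.158, 0.579, 0.405] pointing down, gripper open.
Joint ranges: [-2.96, 2.96], [-0.89, 2.26], [0.02, 2.5], [-1.34, 4.48], [0, 2.73], [-2.66, 2.66]. Speed limits (rad/s): [2.39, 2.39, 2.79, 3.14, 3.14, 3.14].

### API

Orientations are given as a rotation vector (axis times angle).
In Python, from plant import robot gives the robot as it stands.
- The arm moves only by the tool apply_moves, never from a script. Its argument "series" is a list of rows, each a list of 2 entries, a list of its own where there are three numbers: the shift along the tool's x, y, z in mm, then the turn, a rotation vector about the tool's x, y, z in rad. A call has 1 to 12 rows; each row shifts and turns the commanded pose from where the row before left it, along the tool's axes as they then stand; what a row does not reach is not made up. A row lasts 1/12 s, in which the tool goes at most 41.7 mm and 7.16 degrees, less where a joint would pass 70% of its speed; a pose out of reach is approached as far as the arm can. A call is refused whole if a number of a shift passes 41.7 or a number of a turn 0.125, either way. A call with a gripper value outside its range is refused whole. "claw" is the opening, from 0 (shut) to 1 (fully open), set as the call begins (left out, the last holds). The fingers move at their own pace and stop on an object; "newtons" is the grip in N (left out, the last holds). Time passes only in rows, so rows that do not move let the fingers close. It gives the time, the measured TCP pose, the force, the opening and the grip force at its end, in the units of the state.
- robot.read_state(): the state, without advancing time (a new reading comes with each control period).
- robot.read_camera(name): name is "scene" or "top" or "wrist"; returns (picture, depth): 420x560x3 uint8, blue, green, red; 420x560 float32, m along the optical axis (not along the pixel's ray), 0 where there is no reading.
- robot.calibration(name): a dict with "fx", "fy", "cx", "cy" (pixels), "D" ([k1, k2, p1, p2, k3] as OpenCV has them; the pictures are not rectified), "extrinsics" (4x4, takes a point from world to camera coordinates). Camera axes: x right, y down, z forward; pixel columns grow to the right and rows downward; lengths in m; the calibration is good to about 2 mm. A picture is of the moment at which its call begins: read the wrist's pose just before it. calibration takes no time and is no camera call; for the wrist camera it gives the pose at the moment of the call.
- robot.close_job(): hands the job in; it is judged then, once.
The state is a dict: "t": time; "q": joint angles; "dq": joint speeds; "joint_torque": joint torques, N m; "tool_pos": TCP position; "orientation": TCP orientation; "force": force on the tool from outside, world axes, zero at the start; "wrist_torque": the same for the moment, N m; "opening": finger opening in m; "gripper_force": force on a finger pad.
Only numpy, scipy, OpenCV 4.12 (cv2) and the standard library are available. Lean on these libraries where they do the work, as an engineer would, in place of code of your own. Each camera call takes 0.05 s, during which the arm holds its last target. There are 200 camera calls.

## Working session

There is one attempt and no reset: what is moved stays moved. The work goes in short steps, Python scripts to look and compute and a tool call to move; the robot and the scene stay as the last step left them, time stands still between calls to the robot, and variables do not carry over. Pictures are saved under pics/ and viewed, at most 10 in all, crops included, and the job is handed in when it is done.

Besides the shell and the picture viewer there is one more tool, called by a JSON object that holds its "api" and its "payload", one argument or row to a line. apply_moves: Moves the arm, as the interface text tells. Its arguments: {"type":"object","properties":{"series":{"type":"array"},"claw":{"type":"number"},"newtons":{"type":"number"}},"required":["series"]}

```bash
mkdir -p pics; cat > h.py <<'E'
import numpy as np, cv2
from plant import robot
def grab(n):
    c=robot.calibration(n); im,d=robot.read_camera(n); return im,d,c
def w(d,c,u,v,z=None):
    K=np.array([[c['fx'],0,c['cx']],[0,c['fy'],c['cy']],[0,0,1]]); 
    p=cv2.undistortPoints(np.array([[[u,v]]],float),K,np.array(c['D'])).ravel()
    E=np.array(c['extrinsics']); R=E[:3,:3]; t=E[:3,3]
    r=R.T@np.array([p[0],p[1],1]); o=-R.T@t
    if z is None:
        a=d[int(v)-1:int(v)+2,int(u)-1:int(u)+2]; s=np.median(a[a>0]) if (a>0).any() else 0
    else: s=(z-o[2])/r[2]
    return o+s*r
def px(c,P):
    E=np.array(c['extrinsics']);K=np.array([[c['fx'],0,c['cx']],[0,c['fy'],c['cy']],[0,0,1]])
    return cv2.projectPoints(np.array(P,float).reshape(-1,1,3),cv2.Rodrigues(E[:3,:3])[0],E[:3,3],K,np.array(c['D']))[0].reshape(-1,2)
E
python3 - <<'E'
from h import *
for n in ['scene','top']:
    im,d,c=grab(n); cv2.imwrite(f'pics/{n}.png',im); np.savez(f'{n}.npz',d=d,im=im,c=c)
s=robot.read_state(); print(s['t'],s['tool_pos'],s['orientation'],s['force'])
E
```

```text
0.1 [0.15810368 0.57859123 0.40380673] [-4.17776498e-01 -3.11328533e+00  2.47373780e-03] [ 0.84118051  0.22937722 -0.48035856]
```

View pics/scene.png

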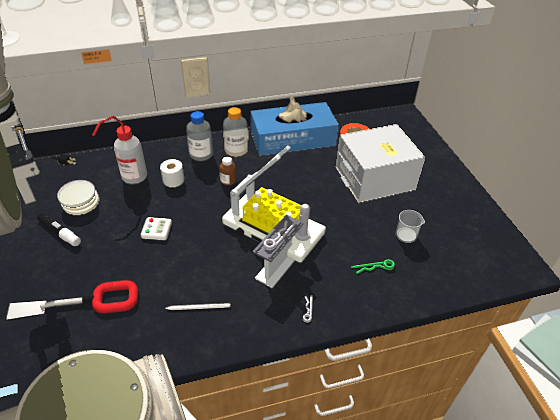

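View pics/top.png

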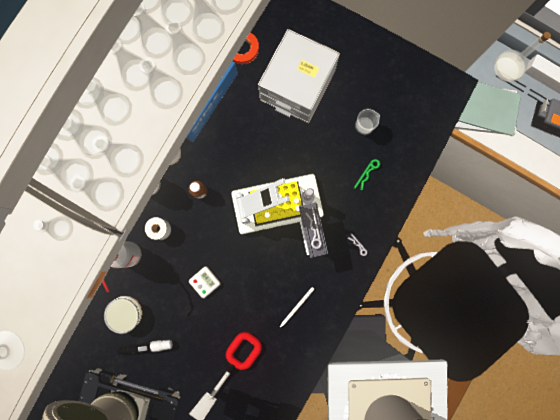

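The scene view shows the shaker at about (272,225), with the bar raised from its left end, the post at (305,215), the ledge running towards the viewer and the clip on it. In the top view the post is at about (308,195) and the clip at (315,235).

```bash
python3 - <<'E'
from h import *
a=cv2.imread('pics/top.png')[160:270,220:340]; b=cv2.imread('pics/scene.png')[140:290,215:335]
cv2.imwrite('pics/c1.png',np.hstack([cv2.resize(a,(400,367),interpolation=cv2.INTER_CUBIC),cv2.resize(b,(400,500),interpolation=cv2.INTER_CUBIC)[:367]]) if 0 else np.hstack([cv2.copyMakeBorder(cv2.resize(a,(400,367),interpolation=2),0,133,0,0,0),cv2.resize(b,(400,500),interpolation=2)]))
top=np.load('top.npz',allow_pickle=True);d,c=top['d'],top['c'].item()
E=np.array(c['extrinsics']);print(-E[:3,:3].T@E[:3,3])
for uv in [(308,195),(315,235),(240,185),(265,200)]: print(uv,w(d,c,*uv))
# height map of region
K=[w(d,c,u,v) for v in range(160,270) for u in range(220,340)]
H=np.array(K).reshape(110,120,3); np.save('H.npy',H)
print((H[::4,::4,2]*1000).astype(int))
E
```

```text
[0.43711963 0.28398374 1.20693642]
(308, 195) [0.58287556 0.21561123 0.12462558]
(315, 235) [0.48679678 0.19911641 0.10897617]
(240, 185) [0.62842068 0.3906954  0.00218319]
(265, 200) [0.56312989 0.31725443 0.19389206]
[[  2   3   1   0   0   2   1   0   1   2   0   2   0  -1   1   0   0   3
    0   0   0   2   0   2   0   1   1   2   0   0]
 [  1  -1   0   0   2   0   0   1   2   1   0   2   1   1   1   1   1   0
    0   1   3   0   0   0   0   1   0   1   1   2]
 [  2   1   0   2   1   0   0   2   1   0   1   1   2   0   0   1   1   0
    2   1   0   0   1   1   1   2   1   1   0   1]
 [  2   1   0   2   0   0   1   3   0   0   2   2   2   2   0   1   2   1
    2   1   2   4   0   1   1   1   1   1   2   1]
 [  3   1   0   0   0   1   2   1   1   0   2   0   1   0   0   1   0   0
    0   1   4  29  31  29   0   1   1   0   1   0]
 [  1   1   0   1   2   1   0   1   0   2   1   1   1   1   2 244 248  31
   30  30  32  31  30  29   3   0   0   0   0   1]
 [  0   1   2   1   1   0   0   0   2   1   1   4  28 220 233 242  80  79
   68  78  30  31  31  30  27   2   1   2   1   1]
 [  1 
[... 1919 characters left out ...]
  0  -1   1   0   0   0
    1   0   0   2 100 105 114 104 106   2   0   2]
 [  0   1   1   0   0   2   0   1   4   1   0   2   0   3   1   2   2   0
    0   0   1   3  11 105 106 104 106   2   1   2]
 [  2   1   1   1   0   1   1   1   1   1   0   0   0   0   1   2   2   0
    1   0   2   1   2 105 102   4   0   3   1   1]
 [  1   2   2   0   0   2   1   0   0   0   1   2   0   0   1   0   2   2
    1   0   1   2   1   2   0   0   2   0   0   0]
 [  2   0   1   0   1   0   0   0   0   0   0   1   0   2   1   0   0   1
    1   1   1   1   0   3   1   1   0   2   0   0]
 [  0   2   0   0   2   1   1   1   2   1   0   1   2   0   0   1   1   0
    0   0   2   0   1   1   1   0   1   0   0   0]]
```

View pics/c1.png

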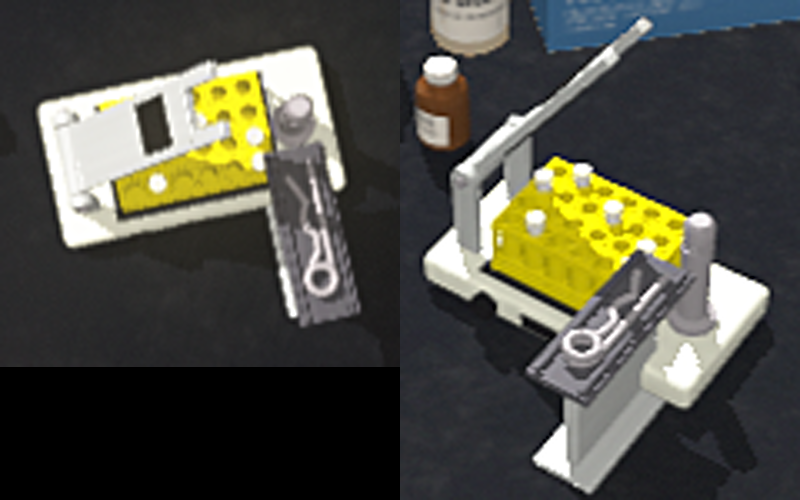

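```bash
python3 - <<'E'
from h import *
H=np.load('H.npy');z=H[...,2]
vv,uu=np.mgrid[160:270,220:340]
def mr(m,n):
    lab=cv2.connectedComponentsWithStats(m.astype(np.uint8));i=1+np.argmax(lab[2][1:,4]);m=lab[1]==i
    P=H[m][:,:2].astype(np.float32)*1000; r=cv2.minAreaRect(P); print(n,m.sum(),r,'\n',cv2.boxPoints(r).round(1).tolist()); return m
m=(z>.098)&(z<.118)&(uu>295)&(vv>205); mr(m,'ledge')
m=(z>.02)&((z<.25)); mr(m,'all')
m=(z>.118)&(z<.13)&(uu>295)&(vv<205); P=H[m]; print('post',P.mean(0),P.min(0),P.max(0),cv2.minEnclosingCircle(P[:,:2].astype(np.float32)))
b=(z>.125)&(uu<292); B=H[b]; mr(b,'bar')
A=np.c_[B[:,:2],np.ones(len(B))]; s=np.linalg.lstsq(A,B[:,2],rcond=None)[0]; print('plane',s,np.std(A@s-B[:,2]),'ang',np.arctan(np.hypot(*s[:2])),'dir',s[:2]/np.hypot(*s[:2]))
m=(z>.111)&(z<.118)&(uu>300)&(vv>225); P=H[m];print('coil',P.mean(0),len(P),cv2.minEnclosingCircle(P[:,:2].astype(np.float32)))
E
```

```text
ledge 968 ((499.50177001953125, 203.28500366210938), (128.236572265625, 46.35182189941406), 11.733070373535156) 
 [[432.0, 212.89999389648438], [441.3999938964844, 167.60000610351562], [567.0, 193.60000610351562], [557.5999755859375, 239.0]]
all 4508 ((527.7176513671875, 281.6458740234375), (215.35903930664062, 226.0719757080078), 11.733071327209473) 
 [[399.29998779296875, 370.3999938964844], [445.29998779296875, 149.10000610351562], [656.0999755859375, 192.89999389648438], [610.2000122070312, 414.20001220703125]]
post [0.59018458 0.21237252 0.12445923] [0.58070833 0.20299437 0.11992072] [0.6004602  0.22254283 0.12822034] ((0.5907231569290161, 0.2121245115995407), 0.010753391310572624)
bar 843 ((569.0094604492188, 317.27716064453125), (50.403568267822266, 98.66009521484375), 11.48668384552002) 
 [[534.5, 360.6000061035156], [554.0999755859375, 263.8999938964844], [603.5, 274.0], [583.9000244140625, 370.6000061035156]]
plane [ 0.28220563 -1.31374538  0.44757099] 0.0032050049234002226 ang 0.9310136618362416 dir [ 0.21001914 -0.97769727]
coil [0.46664228 0.19693093 0.11445737] 62 ((0.4733332693576813, 0.19715619087219238), 0.01897677406668663)
```

{"api": "apply_moves", "payload": {
  "series": [
    [[-20, -6, -20], [0, 0, 0]],
    [[-38, -11, -16], [0, 0, 0]],
    [[-38, -11, 0], [0, 0, 0]],
    [[-38, -11, 0], [0, 0, 0]],
    [[-38, -11, 0], [0, 0, 0]],
    [[-38, -11, 0], [0, 0, 0]],
    [[-38, -11, 0], [0, 0, 0]],
    [[-38, -11, 0], [0, 0, 0]],
    [[-38, -11, 0], [0, 0, 0]],
    [[-38, -11, 0], [0, 0, 0]],
    [[-38, -11, 0], [0, 0, 0]],
    [[-38, -11, 0], [0, 0, 0]]
  ],
  "claw": 0,
  "newtons": 20
}}

```text
t: 1.1
tool_pos: [0.5478, 0.3399, 0.4398]
orientation: [-0.418, -3.113, 0.001]
force: [0.4, -0.0, -0.3]
opening: 0.0171
gripper_force: 0.0
```

{"api": "apply_moves", "payload": {
  "series": [
    [[0, 0, 0], [0, 0, -0.08]],
    [[0, 0, 0], [0, 0, -0.08]],
    [[0, 0, 0], [0, 0, -0.08]],
    [[0, 0, 0], [0, 0, -0.08]],
    [[0, 0, 0], [0, 0, -0.08]],
    [[0, 0, 0], [0, 0, -0.074]],
    [[0, 0, 0], [0, 0, 0]],
    [[0, 0, 0], [0, 0, 0]]
  ]
}}

```text
t: 1.77
tool_pos: [0.5463, 0.3413, 0.4398]
orientation: [0.321, -3.124, 0.001]
force: [0.1, -0.4, -0.3]
opening: 0.0001
gripper_force: 0.0
```

```bash
cat >> h.py <<'E'
from scipy.spatial.transform import Rotation as Ro
a=np.radians(11.73);S=np.array([[np.cos(a),-np.sin(a),0],[np.sin(a),np.cos(a),0],[0,0,1]]);P0=np.array([.5905,.2122,0])
def sh(p): return (S.T@(np.asarray(p)-P0))*1000
def rep():
    s=robot.read_state();R=Ro.from_rotvec(s['orientation']).as_matrix();tip=s['tool_pos']+R[:,2]*.186
    print('t',s['t'],'TCP',s['tool_pos'].round(4),'tip_sh',sh(tip).round(1),'axes in shaker\n',(S.T@R).round(3),'F_sh',(S.T@s['force']).round(2),'open',s['opening'])
    return s,R,tip
E
python3 - <<'E'
from h import *
s,R,tip=rep()
im,d,c=grab('wrist');cv2.imwrite('pics/w1.png',im);np.savez('w1.npz',d=d,c=c)
im,d,c=grab('top');cv2.imwrite('pics/t2.png',im)
E
```

```text
t 1.7667 TCP [0.5463 0.3413 0.4398] tip_sh [-17.2 135.3 253.8] axes in shaker
 [[-1.    -0.    -0.001]
 [-0.     1.    -0.   ]
 [ 0.001 -0.    -1.   ]] F_sh [ 0.02 -0.43 -0.29] open 0.00010184723205953653
```

View pics/w1.png

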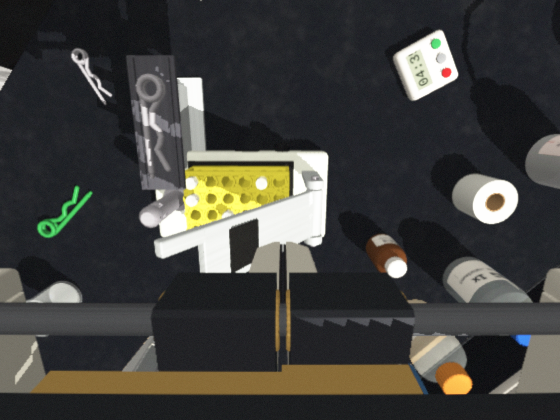

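The wrist view shows the black pad on the bar at (243,245), with the closed fingertips at (283,245), beside it. The clip lies on its ledge at (150,120).

{"api": "apply_moves", "payload": {
  "series": [
    [[-17, -12, 0], [0, 0, 0]],
    [[0, 0, 20], [0, 0, 0]],
    [[0, 0, 20], [0, 0, 0]],
    [[0, 0, 14], [0, 0, 0]],
    [[0, 0, 5], [0, 0, 0]],
    [[0, 0, 5], [0, 0, 0]],
    [[0, 0, 0], [0, 0, 0]]
  ]
}}

```text
t: 2.45
tool_pos: [0.5653, 0.3331, 0.3756]
orientation: [0.324, -3.124, 0.001]
force: [0.2, 0.4, -0.4]
opening: 0.0001
gripper_force: 0.0
```

{"api": "apply_moves", "payload": {
  "series": [
    [[0, -11, -6], [0, 0, 0]],
    [[0, -9, 4], [0, 0, 0]],
    [[0, -7, 5], [0, 0, 0]],
    [[0, -6, 6], [0, 0, 0]],
    [[0, -6, 6], [0, 0, 0]],
    [[0, -5, 7], [0, 0, 0]],
    [[0, -5, 7], [0, 0, 0]],
    [[0, -5, 8], [0, 0, 0]],
    [[0, 0, 0], [0, 0, 0]]
  ]
}}

```text
t: 3.2
tool_pos: [0.5762, 0.279, 0.3364]
orientation: [0.323, -3.121, 0.002]
force: [0.7, -0.4, 0.2]
opening: 0.0001
gripper_force: 0.0
```

```bash
python3 -c "
from h import *
rep()"
```

```text
t 3.2 TCP [0.5762 0.279  0.3364] tip_sh [ -1.1  68.1 150.4] axes in shaker
 [[-1.    -0.002 -0.004]
 [-0.002  1.    -0.001]
 [ 0.004 -0.001 -1.   ]] F_sh [ 0.6  -0.55  0.22] open 9.010805515276098e-05
```

{"api": "apply_moves", "payload": {
  "series": [
    [[0, -4, 8], [0, 0, 0]],
    [[0, -3, 8], [0, 0, 0]],
    [[0, -2, 8], [0, 0, 0]],
    [[0, -2, 8], [0, 0, 0]],
    [[0, -2, 7], [0, 0, 0]],
    [[0, 0, 4], [0, 0, 0]],
    [[0, 0, 3], [0, 0, 0]],
    [[0, 0, 0], [0, 0, 0]]
  ]
}}

```text
t: 3.87
tool_pos: [0.579, 0.2674, 0.2923]
orientation: [0.325, -3.123, 0.001]
force: [0.2, 0.3, -0.2]
opening: 0.0004
gripper_force: 0.0
```

```bash
python3 -c "
from h import *
rep()"
```

```text
t 3.8667 TCP [0.579  0.2674 0.2923] tip_sh [ -0.3  56.4 106.3] axes in shaker
 [[-1.    -0.002 -0.001]
 [-0.002  1.    -0.   ]
 [ 0.001 -0.    -1.   ]] F_sh [ 0.24  0.25 -0.23] open 0.0003843089515408599
```

{"api": "apply_moves", "payload": {
  "series": [
    [[0, 0, 1], [0, 0, 0]],
    [[0, 0, 1], [0, 0, 0]],
    [[0, 0, 1], [0, 0, 0]],
    [[0, 0, 1], [0, 0, 0]],
    [[0, 0, 0], [0, 0, 0]]
  ]
}}

```text
t: 4.28
tool_pos: [0.5794, 0.2676, 0.2904]
orientation: [-0.325, 3.124, 0.0]
force: [-2.7, -1.5, 5.0]
opening: 0.0008
gripper_force: 2.6
```

```bash
python3 - <<'E'
from h import *
rep()
im,d,c=grab('scene');cv2.imwrite('pics/s3.png',cv2.resize(im[150:290,200:350],(643,600),interpolation=2))
E
```

```text
t 4.2833 TCP [0.5794 0.2676 0.2904] tip_sh [  0.5  56.5 104.4] axes in shaker
 [[-1.    -0.003  0.001]
 [-0.003  1.     0.   ]
 [-0.001  0.    -1.   ]] F_sh [-2.93 -0.97  4.99] open 0.0007859331015661903
```

View pics/s3.png

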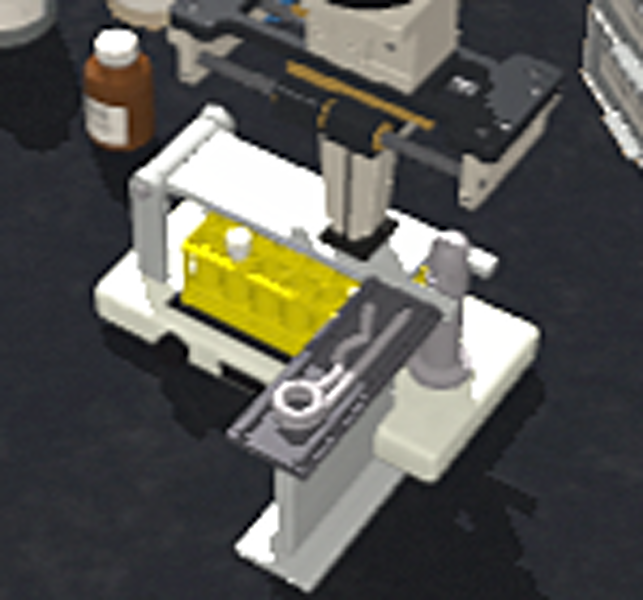

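The bar lies level with its fork round the post, and the tips are on the pad at z 104.4 mm. I'll press a little harder, then lift off and move behind the clip.

{"api": "apply_moves", "payload": {
  "series": [
    [[0, 0, 2], [0, 0, 0]],
    [[0, 0, 2], [0, 0, 0]],
    [[0, 0, 0], [0, 0, 0]],
    [[0, 0, 0], [0, 0, 0]]
  ]
}}

```text
t: 4.67
tool_pos: [0.5794, 0.2676, 0.2901]
orientation: [-0.325, 3.123, 0.0]
force: [-14.8, -6.2, 28.0]
opening: 0.0004
gripper_force: 14.0
```

{"api": "apply_moves", "payload": {
  "series": [
    [[0, 0, -10], [0, 0, 0]],
    [[0, 0, -20], [0, 0, 0]],
    [[0, 0, -35], [0, 0, 0]],
    [[30, 0, -15], [0, 0, 0]],
    [[35, -10, 0], [0, 0, 0]],
    [[35, -15, 0], [0, 0, 0]],
    [[35, -15, 0], [0, 0, 0]],
    [[25, -6, 0], [0, 0, 0]],
    [[0, 0, 0], [0, 0, 0]],
    [[0, 0, 0], [0, 0, 0]]
  ]
}}

```text
t: 5.5
tool_pos: [0.4315, 0.1892, 0.3659]
orientation: [-0.324, 3.123, 0.001]
force: [-0.4, -0.0, 0.6]
opening: 0.0007
gripper_force: 0.0
```

```bash
python3 - <<'E'
from h import *
rep()
for n in ('top','wrist'):
    im,d,c=grab(n); np.savez(n+'4.npz',d=d,c=c,im=im)
    print(n,'pred ledge_end,post top,hole entry,',px(c,[P0+S@np.array(p)/1000 for p in [(-155,10,103),(0,0,126),(-25,-13,103)]]).round(1).tolist())
    if n=='wrist': cv2.imwrite('pics/w4.png',im)
    h,wd=d.shape
    vv,uu=np.mgrid[1:h-1,1:wd-1]
    x0,y0=px(c,[P0+S@np.array((-115,10,110))/1000])[0]
    # clip points: dense in window
    pts=np.array([sh(w(d,c,u,v)) for v in range(max(2,int(y0)-60),min(h-2,int(y0)+60)) for u in range(max(2,int(x0)-60),min(wd-2,int(x0)+60))])
    m=(abs(pts[:,1]-10)<13)&(pts[:,0]>-150)&(pts[:,0]<-70)&(pts[:,2]>112)&(pts[:,2]<118)
    q=pts[m];print(len(q),q.min(0) if len(q) else '',q.max(0) if len(q) else '',np.median(q,0))
E
```

```text
t 5.5 TCP [0.4315 0.1892 0.3659] tip_sh [-160.1    9.9  179.9] axes in shaker
 [[-1.    -0.002  0.002]
 [-0.002  1.     0.   ]
 [-0.002  0.    -1.   ]] F_sh [-0.39  0.07  0.6 ] open 0.0006927874391632706
top pred ledge_end,post top,hole entry, [[318.7, 255.6], [309.4, 191.8], [316.2, 201.8]]
3 [-106.13550913    5.34975276  112.16232147] [-90.07603499  11.44495643 112.38133082] [-104.81387373    6.19076185  112.1761791 ]
wrist pred ledge_end,post top,hole entry, [[282.3, 221.6], [270.9, 392.8], [257.9, 351.4]]
0   [nan nan nan]
  return _methods._mean(a, axis=axis, dtype=dtype,
  ret = um.true_divide(
```

View pics/w4.png

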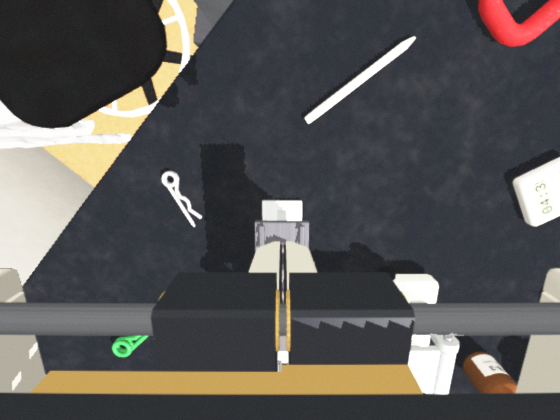

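The wrist view shows the ledge's end at (282,222), as predicted, and in line with the fingertips. The clip is hidden, so I'll take its position from the first depth map.

```bash
python3 - <<'E'
from h import *
H=np.load('H.npy'); p=sh(H.reshape(-1,3))
for lo,hi in ((106,118),(110,118),(112,118)):
    q=p[(abs(p[:,1]-10)<14)&(p[:,0]>-152)&(p[:,0]<-60)&(p[:,2]>lo)&(p[:,2]<hi)]
    print(lo,len(q),q.min(0).round(1),q.max(0).round(1))
q=q[q[:,2]>112];print(q[np.argsort(q[:,0])].round(0).astype(int).tolist()[:40])
E
```

```text
Traceback (most recent call last):
  File "h.py", line 19, in sh
    def sh(p): return (S.T@(np.asarray(p)-P0))*1000
                       ~~~^^~~~~~~~~~~~~~~~~~
ValueError: matmul: Input operand 1 has a mismatch in its core dimension 0, with gufunc signature (n?,k),(k,m?)->(n?,m?) (size 13200 is different from 3)
```

```bash
sed -i 's/def sh(p).*/def sh(p): return ((np.asarray(p)-P0)@S)*1000/' h.py; python3 - <<'E'
from h import *
H=np.load('H.npy'); p=sh(H.reshape(-1,3))
for lo,hi in ((106,118),(110,118),(112,118)):
    q=p[(abs(p[:,1]-10)<14)&(p[:,0]>-152)&(p[:,0]<-60)&(p[:,2]>lo)&(p[:,2]<hi)]
    print(lo,len(q),q.min(0).round(1),q.max(0).round(1))
print(q[np.argsort(q[:,0])].round(0).astype(int).tolist()[:40])
E
```

```text
106 239 [-151.3   -3.9  106. ] [-60.   23.9 116.7]
110 70 [-136.5   -2.6  110. ] [-80.3  23.2 116.7]
112 57 [-136.5   -1.8  112.2] [-113.3   22.8  116.7]
[[-137, 8, 114], [-136, 11, 115], [-136, 13, 115], [-135, 16, 115], [-135, 6, 114], [-134, 18, 114], [-134, 8, 115], [-134, 10, 115], [-133, 13, 116], [-133, 3, 114], [-133, 15, 116], [-132, 5, 114], [-132, 18, 116], [-132, 7, 114], [-132, 20, 116], [-131, 0, 115], [-131, 2, 115], [-130, 15, 116], [-130, 5, 115], [-130, 17, 116], [-129, 19, 115], [-129, 22, 114], [-129, -1, 115], [-128, 2, 115], [-127, 16, 113], [-127, 19, 115], [-126, 21, 115], [-126, -1, 115], [-126, 1, 115], [-125, 3, 112], [-125, 18, 114], [-124, 21, 114], [-124, -2, 114], [-123, 23, 113], [-123, 1, 115], [-123, 3, 114], [-122, 18, 113], [-122, 20, 114], [-121, 0, 115], [-121, 2, 115]]
```

{"api": "apply_moves", "payload": {
  "series": [
    [[5, 0, 30], [0, 0, 0]],
    [[0, 0, 25], [0, 0, 0]],
    [[0, 0, 12], [0, 0, 0]],
    [[0, 0, 5], [0, 0, 0]],
    [[0, 0, 0], [0, 0, 0]],
    [[0, 0, 0], [0, 0, 0]]
  ]
}}

```text
t: 6.1
tool_pos: [0.428, 0.1888, 0.2942]
orientation: [-0.325, 3.124, 0.0]
force: [0.8, -1.4, 0.7]
opening: 0.0009
gripper_force: 0.0
```

{"api": "apply_moves", "payload": {
  "series": [
    [[-5, 0, 0], [0, 0, 0]],
    [[-4, 0, 0], [0, 0, 0]],
    [[-3, 0, 0], [0, 0, 0]],
    [[-3, 0, 0], [0, 0, 0]],
    [[-3, 0, 0], [0, 0, 0]],
    [[-3, 0, 0], [0, 0, 0]],
    [[0, 0, 0], [0, 0, 0]]
  ]
}}

```text
t: 6.68
tool_pos: [0.4483, 0.1929, 0.2935]
orientation: [-0.325, 3.125, 0.0]
force: [0.5, -0.4, 1.0]
opening: 0.0005
gripper_force: 0.0
```

```bash
python3 - <<'E'
from h import *
rep()
im,d,c=grab('scene');cv2.imwrite('pics/s5.png',cv2.resize(im[150:290,200:350],(643,600),interpolation=2))
E
```

```text
t 6.6833 TCP [0.4483 0.1929 0.2935] tip_sh [-143.1   10.   107.5] axes in shaker
 [[-1.    -0.002  0.   ]
 [-0.002  1.    -0.   ]
 [-0.    -0.    -1.   ]] F_sh [ 0.44 -0.49  1.03] open 0.0004959167124914241
```

View pics/s5.png

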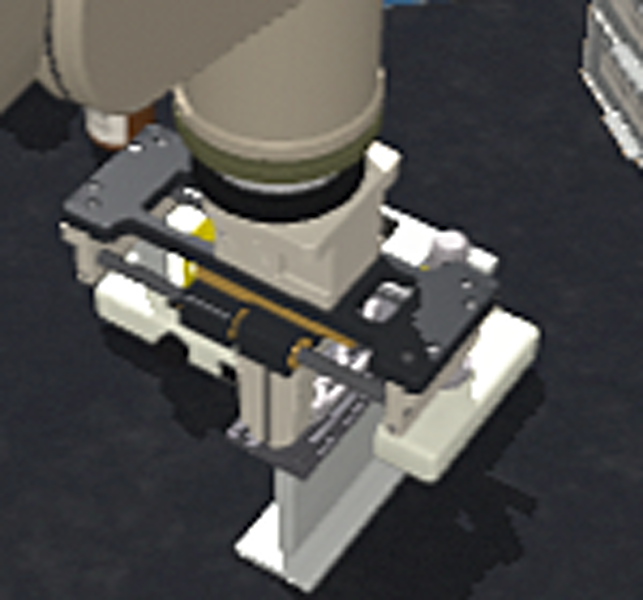

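The tips are on the ledge behind the coil and clear of the fences. I'll push steadily.

{"api": "apply_moves", "payload": {
  "series": [
    [[-4, 0, -0.5], [0, 0, 0]],
    [[-4, 0, 0], [0, 0, 0]],
    [[-4, 0, 0], [0, 0, 0]],
    [[-4, 0, 0], [0, 0, 0]],
    [[-4, 0, 0], [0, 0, 0]],
    [[-4, 0, 0], [0, 0, 0]],
    [[-4, 0, 0], [0, 0, 0]],
    [[-3, 0, 0], [0, 0, 0]],
    [[-3, 0, 0], [0, 0, 0]],
    [[0, 0, 0], [0, 0, 0]]
  ]
}}

```text
t: 7.57
tool_pos: [0.4816, 0.1999, 0.2939]
orientation: [-0.325, 3.124, -0.0]
force: [0.7, -0.5, 0.2]
opening: 0.0009
gripper_force: 0.0
```

{"api": "apply_moves", "payload": {
  "series": [
    [[-3, 0, 0], [0, 0, 0]],
    [[-3, 0, 0], [0, 0, 0]],
    [[-3, 0, 0], [0, 0, 0]],
    [[-3, 0, 0], [0, 0, 0]],
    [[-2, 0, 0], [0, 0, 0]]
  ]
}}

```text
t: 7.98
tool_pos: [0.4952, 0.2028, 0.2939]
orientation: [-0.325, 3.125, 0.0]
force: [-0.9, 0.1, -0.1]
opening: 0.0003
gripper_force: 0.2
```

```bash
python3 - <<'E'
from h import *
rep()
im,d,c=grab('top');cv2.imwrite('pics/t6.png',im)
E
```

```text
t 7.9833 TCP [0.4952 0.2028 0.2939] tip_sh [-95.2  10.1 107.9] axes in shaker
 [[-1.    -0.002  0.   ]
 [-0.002  1.    -0.   ]
 [-0.    -0.    -1.   ]] F_sh [-0.82  0.31 -0.06] open 0.0002797639599519009
```

Now to ride over the throat in small steps, watching the force.

{"api": "apply_moves", "payload": {
  "series": [
    [[-2, 0, 0], [0, 0, 0]],
    [[-2, 0, 0], [0, 0, 0]],
    [[-2, 0, 0], [0, 0, 0]],
    [[-2, 0, 0], [0, 0, 0]],
    [[-2, 0, 0], [0, 0, 0]]
  ]
}}

```text
t: 8.45
tool_pos: [0.5045, 0.2048, 0.2937]
orientation: [0.325, -3.124, 0.0]
force: [-4.1, -0.6, 3.6]
opening: 0.0004
gripper_force: 2.0
```

{"api": "apply_moves", "payload": {
  "series": [
    [[-2, 0, 0], [0, 0, 0]],
    [[-2, 0, 0], [0, 0, 0]],
    [[-2, 0, 0], [0, 0, 0]]
  ]
}}

```text
t: 8.7
tool_pos: [0.5104, 0.206, 0.2937]
orientation: [0.325, -3.124, 0.0]
force: [-5.4, -1.5, 1.9]
opening: 0.0004
gripper_force: 2.4
```

{"api": "apply_moves", "payload": {
  "series": [
    [[-2, 0, 0], [0, 0, 0]],
    [[-2, 0, 0], [0, 0, 0]],
    [[-1, 0, 0], [0, 0, 0]]
  ]
}}

```text
t: 8.95
tool_pos: [0.5158, 0.2071, 0.2939]
orientation: [-0.325, 3.124, 0.0]
force: [-2.5, -1.0, 0.8]
opening: 0.0006
gripper_force: 1.0
```

```bash
python3 - <<'E'
from h import *
rep()
E
```

```text
t 8.95 TCP [0.5158 0.2071 0.2939] tip_sh [-74.1  10.2 107.9] axes in shaker
 [[-1.    -0.002  0.001]
 [-0.002  1.    -0.   ]
 [-0.001 -0.    -1.   ]] F_sh [-2.65 -0.5   0.76] open 0.0006394227798715638
```

{"api": "apply_moves", "payload": {
  "series": [
    [[-1, 0, 0], [0, 0, 0]],
    [[-1, 0, 0], [0, 0, 0]],
    [[-1, 0, 0], [0, 0, 0]]
  ]
}}

```text
t: 9.2
tool_pos: [0.5185, 0.2077, 0.2939]
orientation: [-0.325, 3.124, 0.0]
force: [-0.5, -0.2, 0.3]
opening: 0.0005
gripper_force: 0.6
```

{"api": "apply_moves", "payload": {
  "series": [
    [[-1, 0, 0], [0, 0, 0]],
    [[-1, 0, 0], [0, 0, 0]]
  ]
}}

```text
t: 9.37
tool_pos: [0.5205, 0.2081, 0.294]
orientation: [-0.325, 3.124, 0.0]
force: [-0.5, -1.1, 0.1]
opening: 0.0005
gripper_force: 0.3
```

{"api": "apply_moves", "payload": {
  "series": [
    [[-1, 0, 0], [0, 0, 0]],
    [[-1, 0, 0], [0, 0, 0]]
  ]
}}

```text
t: 9.53
tool_pos: [0.5224, 0.2085, 0.294]
orientation: [-0.325, 3.124, 0.0]
force: [0.2, -0.7, 0.5]
opening: 0.0007
gripper_force: 0.2
```

{"api": "apply_moves", "payload": {
  "series": [
    [[-1, 0, 0], [0, 0, 0]],
    [[0, 0, 0], [0, 0, 0]]
  ]
}}

```text
t: 9.7
tool_pos: [0.5234, 0.2087, 0.294]
orientation: [-0.325, 3.124, 0.0]
force: [-0.3, 1.0, 0.4]
opening: 0.0
gripper_force: 0.1
```

{"api": "apply_moves", "payload": {
  "series": [
    [[-1, 0, 0], [0, 0, 0]],
    [[-0.5, 0, 0], [0, 0, 0]]
  ]
}}

```text
t: 9.87
tool_pos: [0.5246, 0.209, 0.2938]
orientation: [0.325, -3.124, 0.0]
force: [-1.7, 0.2, 1.0]
opening: 0.0004
gripper_force: 1.0
```

{"api": "apply_moves", "payload": {
  "series": [
    [[-1, 0, 0], [0, 0, 0]],
    [[0, 0, 0], [0, 0, 0]]
  ]
}}

```text
t: 10.03
tool_pos: [0.5253, 0.2092, 0.2936]
orientation: [0.325, -3.123, 0.0]
force: [-3.3, -0.2, 2.6]
opening: 0.0004
gripper_force: 2.2
```

{"api": "apply_moves", "payload": {
  "series": [
    [[-1, 0, 0], [0, 0, 0]],
    [[0, 0, 0], [0, 0, 0]]
  ]
}}

```text
t: 10.2
tool_pos: [0.5259, 0.2094, 0.2935]
orientation: [0.325, -3.122, 0.001]
force: [-7.8, -0.4, 3.7]
opening: 0.0003
gripper_force: 3.8
```

The force rises clearly to about 8 N, which marks the stop. I'll back off, lift and check.

{"api": "apply_moves", "payload": {
  "series": [
    [[4, 0, 0], [0, 0, 0]],
    [[8, 0, 0], [0, 0, 0]],
    [[12, 0, 0], [0, 0, 0]],
    [[0, 0, -25], [0, 0, 0]],
    [[0, 0, -35], [0, 0, 0]],
    [[0, 0, -40], [0, 0, 0]],
    [[30, 0, -25], [0, 0, 0]],
    [[40, 0, 0], [0, 0, 0]],
    [[40, 0, 0], [0, 0, 0]],
    [[40, 0, 0], [0, 0, 0]],
    [[0, 0, 0], [0, 0, 0]],
    [[0, 0, 0], [0, 0, 0]]
  ]
}}

```text
t: 11.2
tool_pos: [0.3544, 0.1732, 0.4194]
orientation: [-0.325, 3.121, 0.001]
force: [-0.2, -0.0, -0.1]
opening: 0.0005
gripper_force: 0.0
```

```bash
python3 - <<'E'
from h import *
rep()
im,d,c=grab('top');a=im[150:270,220:350]
H=np.array([[w(d,c,u,v) for u in range(220,350)] for v in range(150,270)]);p=sh(H.reshape(-1,3))
q=p[(abs(p[:,1]-10)<14)&(p[:,0]>-150)&(p[:,0]<-28)&(p[:,2]>112)&(p[:,2]<119)];print('coil',len(q),q.min(0),q.max(0))
b=p[(p[:,1]>60)&(p[:,1]<160)&(abs(p[:,0])<20)&(p[:,2]>90)];print('bar z slope',np.polyfit(b[:,1],b[:,2],1))
im2,_,_=grab('scene');s=im2[150:290,200:350]
cv2.imwrite('pics/f.png',np.hstack([cv2.resize(a,(390,420),interpolation=2),cv2.resize(s,(400,420),interpolation=2)]))
E
```

```text
t 11.2 TCP [0.3544 0.1732 0.4194] tip_sh [-238.3    9.9  233.4] axes in shaker
 [[-1.    -0.003  0.004]
 [-0.003  1.     0.   ]
 [-0.004  0.    -1.   ]] F_sh [-0.2   0.03 -0.1 ] open 0.00045670023107229323
coil 60 [-56.20714873  -0.2338928  112.1736047 ] [-29.29238513  22.96302084 117.05243059]
bar z slope [-7.50399073e-03  1.04129653e+02]
```

View pics/f.png

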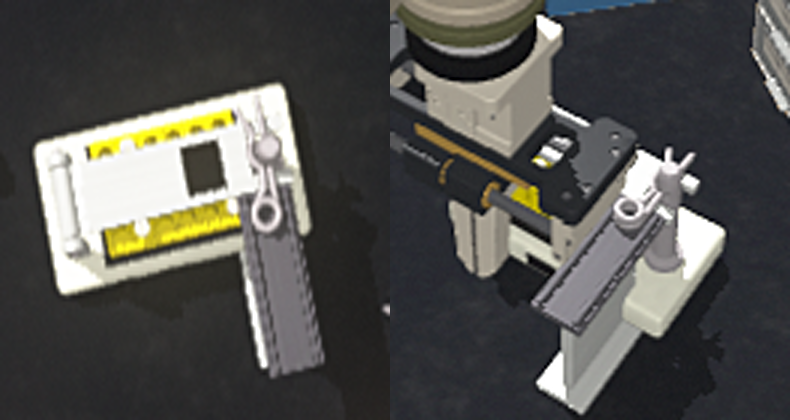

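The clip passes through the post, with the coil rear at x ≈ -56 mm (-58 mm would be exactly home, so about 2 mm over, within the 6 mm allowed). The bar is level and the robot is clear.

```bash
python3 -c "
from plant import robot
print(robot.close_job())"
```

```text
the job is handed in; nothing more can be done
None
```

The job is handed in, with no verdict returned: the hold-down bar measured level on its stop, and the clip is through the post to its stop, about 2 mm past the exact home point (6 mm allowed). The arm's spring-back was judged only from the picture and the drop in push force.

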